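Restart the profile projector's lamp with its pull switch

TASK

The measuring projector's lamp needs a restart: on the white control box, pull the switch with the wide round mushroom head straight out until it clicks into its detent, leave it out for at least half a second, then push it fully home again and let go. Leave the other two pull knobs (the T-bar and the slim one) as they are.

Things in the scene. Friction and masses are not known exactly. Their poses are not given: they have to be found in the camera images.
- lamp_switch_head (a point): Centre of the switch's head: black round disc, 40 mm wide, 14 mm thick (plus 4 mm dome), on a 12 mm stem; centre 27 mm above its 50 mm square plate when in. One of three knobs 95 mm apart in a row, any place, on a white box 220 x 320 mm, 80 mm high (plate top at 84). z up = pull; y along the row; x across it, to buttons 110 mm from the row, under 16 mm high; nothing nearer across the row.
- lamp_switch (a joint): How far the mushroom-head switch is pulled up, in m: 0 = fully home (its start), 0.018 = fully out in its detent; hard stops at both. A spring detent holds it at either end: about 6 N to leave an end, less towards the middle; past half-way (0.009) it snaps on to the other end by itself.
- tee_knob_head (a point): Centre of the handle of a bystander pull knob in the same row: a black T-bar, 46 mm long along the row, 12 mm wide and 14 mm high. Leave it where it is. It starts anywhere from in to 10 mm out and stays where it is left.
- pin_knob_head (a point): A point on the axis of the other bystander pull knob in the row, 9 mm below its flat top: a slim black upright cylinder, 18 mm in diameter and 24 mm tall. Leave it where it is. It starts anywhere from in to 10 mm out and stays where it is left.

How it is judged:
By the outcome, as a careful person would: the job done as asked, in the order asked, and still so for the second after the job is handed in, with the robot touching nothing.
It also fails if it takes over 35 s, if anything falls off the work surface, if the arm or the gripper's body presses on something with over 40 N, if the wrist force passes 120 N, or if a joint passes its speed limit or range.

ROBOT

A 6-joint arm with a two-finger parallel gripper is mounted at the origin on the work surface. World frame = base frame: x ahead of the robot, y to its left, z up, the work surface at z = 0. Lengths are in m, angles in rad, forces in N, time in s.
With the tool pointing down it reaches from about 0.275 to 0.775 m from the base axis. Payload 14.6 kg.
Tool frame: the origin (TCP) lies on the centre line of the jaws, within the pads' length; the fingertips stand finger_overhang ahead of it and the grasp point (between the pads) lies 8 mm behind it (finger_overhang is the distance from the TCP to the fingertips, in m); z points along the fingers, y is the line along which they close (so a half turn about z gives the same grasp; the last joint's range is limited). The gripper opens to 85 mm and grips with 20 to 120 N. Pads are 22 mm wide; open, the fingers measure 114 mm over their backs; the gripper's body (76 mm by 85 mm) begins 54 mm behind the grasp point. The pads swing forward as they close: fully open they stand 13 mm farther back than shut.
Start: joints at [-1.482, 0.263, -0.048, 1.259, 0, 1.415], TCP at [0.127, -0.509, 0.242] pointing down, gripper open.
Joint ranges: [-2.65, 2.65], [-0.89, 1.7], [-1.18, 1.37], [-2.13, 2.11], [-1.35, 1.29], [-3.14, 3.14]. Speed limits (rad/s): [1.89, 1.89, 2.57, 2.79, 3.14, 3.14].

INTERFACE

Orientations are given as a unit quaternion [x, y, z, w].
In Python, from station import move_pose, move_linear, move_j, move_gripper, pause, ik, read_camera, camera_params, MotionError, job_done, look_for, masks_of, current_t, current_qpos, current_joint_vel, current_tau, current_eef_pos, current_ee_rot, current_wrist_force, current_ft_torque, current_grip_width, current_finger_force, finger_overhang gives the robot as it stands. Calls block until the motion is done:
- move_pose(position, orientation): joint-space move of the TCP to a pose.
- move_linear(position, orientation=None, feed=0.15, f_stop=None): straight line of the TCP; orientation=None keeps the orientation; feed is the mean speed in m/s. With f_stop (N) it stops when the force on the tool has changed by that much, and returns True; else False.
- move_j(angles): joint-space move.
- move_gripper(opening, newtons=None): finger opening in m; newtons is the grip in N (None keeps the last); returns when the fingers have stopped.
- pause(seconds).
- ik(position, orientation): joint angles nearest the present ones, or None.
- read_camera(name): name is "scene" or "top" or "wrist"; returns (picture, depth): 420x560x3 uint8, red, green, blue; 420x560 float32, m along the optical axis (not along the pixel's ray), 0 where there is no reading.
- camera_params(name): a dict with "fovy" (degrees; the focal length in pixels is half the picture's height over the tangent of half this angle, whatever the lens; pixels are square), "cx", "cy" (the principal point, pixels), "k1" (the pictures are not rectified: a ray, as slopes to the right and down, at radius r is drawn at 1 + k1 r^2 times it, then the intrinsics apply), "world_to_cam" (4x4, takes a point from world to camera coordinates). Camera axes: x right, y up, looking along -z (the intrinsics and any distortion apply to the point x, -y, -z); pixel columns grow to the right and rows downward; lengths in m; the calibration is good to about 2 mm. A picture is of the moment at which its call begins: read the wrist's pose just before it. camera_params takes no time and is no camera call; for the wrist camera it gives the pose at the moment of the call.
A pose or a line that the arm cannot do raises MotionError and nothing moves.
- job_done(): hands the job in; it is judged then, once.
Trained networks look in the newest picture that a camera, given by its name, has taken for a name from the list of things; names that differ only in an ending like _2 or _b are one class to them, and where a whole thing is asked for, a point or a joint stands for the part that bears it (a point fixed in the world has none). Each returns a list of dicts, best first, with "score" (0 to 1); they miss things now and then, are a little off and sometimes report something else, mostly with a low value. They report only what shows in the picture. A call takes as long as a camera call.
- look_for(label, camera): "bbox" ([left, top, right, bottom] in pixels, round what is visible of it).
- masks_of(label, camera): "pixels" (420x560 bool, what is visible of it) and "bbox" ([left, top, right, bottom] in pixels, round what is visible of it).
Readings, each from a call of its own:
- current_t(): time.
- current_qpos(): joint angles.
- current_joint_vel(): joint speeds.
- current_tau(): joint torques, N m.
- current_eef_pos(): TCP position.
- current_ee_rot(): TCP orientation.
- current_wrist_force(): force on the tool from outside, world axes, zero at the start.
- current_ft_torque(): the same for the moment, N m.
- current_grip_width(): finger opening in m.
- current_finger_force(): force on a finger pad.
Only numpy, scipy, OpenCV 4.12 (cv2) and the standard library are available. Lean on these libraries where they do the work, as an engineer would, in place of code of your own. Each camera call takes 0.05 s, during which the arm holds its last target. There are 200 camera calls.

## Working session

There is one attempt and no reset: what is moved stays moved. The work goes in short steps, each a Python script; the robot and the scene stay as the last script left them, time stands still between calls to the robot, and variables do not carry over. Pictures are saved under pics/ and viewed, at most 10 in all, crops included, and the job is handed in when it is done.

```bash
mkdir -p pics; cat > h.py <<'E'
import numpy as np, cv2
from station import *
def world(cam, uv, depth):
    p=camera_params(cam); f=210/np.tan(np.radians(p["fovy"])/2)
    K=np.array([[f,0,p["cx"]],[0,f,p["cy"]],[0,0,1]])
    uv=np.asarray(uv,float).reshape(-1,2); d=np.asarray(depth).reshape(-1)
    n=cv2.undistortPoints(uv[:,None],K,np.array([p["k1"],0,0,0,0]))[:,0]
    c=np.c_[n[:,0]*d,-n[:,1]*d,-d,np.ones(len(d))]
    return (c@np.linalg.inv(p["world_to_cam"]).T)[:,:3]
def cloud(cam, mask, dep):
    r,c=np.nonzero(mask&(dep>0)); return world(cam,np.c_[c,r],dep[r,c])
E
python3 - <<'E'
from h import *
print(current_t(),finger_overhang, current_ee_rot())
ims=[]
for cam in("top","scene"):
    im,d=read_camera(cam); im=im.copy(); np.save(cam+'.npy',d)
    for l,col in(("lamp_switch_head",(255,0,0)),("tee_knob_head",(0,255,0)),("pin_knob_head",(0,0,255))):
        for m in masks_of(l,cam)[:2]:
            P=cloud(cam,m["pixels"],d); b=[int(v) for v in m["bbox"]]
            if len(P)==0: continue
            zt=np.percentile(P[:,2],90); T=P[P[:,2]>zt-.006]
            print(cam,l,round(m["score"],2),b,len(P),np.median(P,0).round(4),"top",zt.round(4),((T.min(0)+T.max(0))/2).round(4),np.ptp(T,0).round(3))
            cv2.rectangle(im,b[:2],b[2:],col,1)
    cv2.imwrite(f"pics/{cam}0.png",im[:,:,::-1])
E
```

```text
0.0 0.011 [ 9.92578994e-01  1.21600336e-01  9.03841998e-06 -5.46345101e-04]
top lamp_switch_head 0.91 [277, 200, 297, 219] 403 [0.5143 0.0188 0.12  ] top 0.1227 [0.514  0.0179 0.1211] [0.037 0.037 0.009]
top tee_knob_head 0.57 [327, 197, 357, 204] 190 [ 0.533  -0.0744  0.1206] top 0.122 [ 0.5331 -0.0749  0.1203] [0.018 0.046 0.008]
scene lamp_switch_head 0.89 [263, 194, 287, 217] 453 [0.5186 0.0242 0.1184] top 0.1213 [0.5157 0.0204 0.1196] [0.039 0.038 0.009]
scene tee_knob_head 0.5 [219, 166, 240, 188] 257 [ 0.5362 -0.0707  0.1182] top 0.1206 [ 0.5351 -0.0725  0.1185] [0.019 0.045 0.007]
scene pin_knob_head 0.49 [184, 141, 199, 158] 202 [ 0.5546 -0.1632  0.1088] top 0.1213 [ 0.5544 -0.1656  0.1194] [0.016 0.017 0.008]
```

View pics/top0.png

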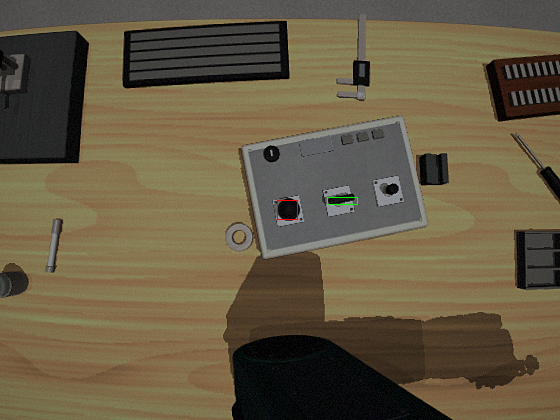

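View pics/scene0.png

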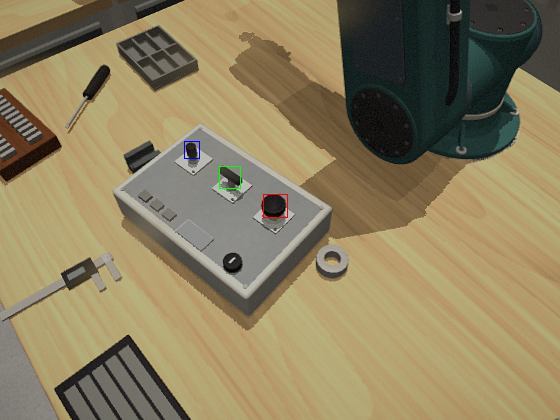

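The top view shows the round head at about (287,209), at the left end of the row. The T-bar is at (342,200) and the slim knob at (391,188). Both cameras agree: the spacing is 94 mm and the dome top is at 0.122. Next I move above the head and take one closer look.

```bash
cat >> h.py <<'E'
from scipy.spatial.transform import Rotation as R
row=np.array([.5545-.515,-.1645-.019,0]); row/=np.linalg.norm(row)
Z=np.array([0,0,-1.])
def quat(s):
    y=s*np.array([-row[1],row[0],0]); return R.from_matrix(np.c_[np.cross(y,Z),y,Z]).as_quat()
E
python3 - <<'E'
from h import *
p=[.515,.019,.22]
c=[(np.abs(j[5]),s) for s in(1,-1) if (j:=ik(p,quat(s))) is not None]; print(c)
s=min(c)[1]; open('s','w').write(str(s))
move_gripper(.085); move_pose(p,quat(s)); print(current_t(),current_eef_pos())
im,d=read_camera("wrist"); cv2.imwrite("pics/w0.png",im[:,:,::-1])
for l in("lamp_switch_head","tee_knob_head","pin_knob_head"):
  for m in masks_of(l,"wrist")[:2]:
    P=cloud("wrist",m["pixels"],d)
    if len(P)==0: continue
    zt=np.percentile(P[:,2],90); T=P[P[:,2]>zt-.012]
    print(l,round(m["score"],2),m["bbox"],zt.round(4),((T.min(0)+T.max(0))/2).round(4),np.ptp(T,0).round(4))
E
```

```text
[(np.float64(1.237427195916755), 1), (np.float64(1.9041654576730378), -1)]
2.95 [0.51506934 0.01832569 0.22000282]
lamp_switch_head 0.56 [251.0, 178.2, 304.9, 235.5] 0.1212 [0.5161 0.0201 0.1162] [0.0392 0.0391 0.014 ]
tee_knob_head 0.92 [268.7, 293.0, 284.2, 355.9] 0.1203 [ 0.5348 -0.0726  0.1148] [0.0188 0.0464 0.0127]
tee_knob_head 0.35 [252.0, 178.6, 306.4, 239.0] 0.1211 [0.5161 0.0202 0.1162] [0.0392 0.0391 0.014 ]
```

View pics/w0.png

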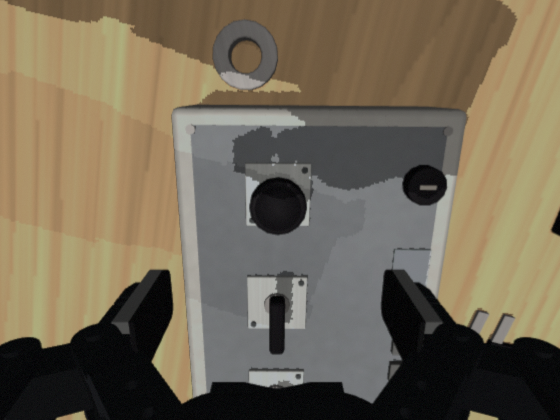

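The head is at (278,205), and the jaws will close across the row, clear of the T-bar at (277,323). The wrist measurement of (0.516, 0.020), top 0.121, agrees with the others. Next I grasp and pull.

```bash
python3 - <<'E'
from h import *
q=quat(1); x,y=.516,.020
move_pose([x,y,.16],q)
print("hit",move_linear([x,y,.102],q,feed=.06,f_stop=8), current_eef_pos(), current_wrist_force().round(1))
move_gripper(.03,60); z0=current_eef_pos()[2]
print("grip",current_grip_width(),current_finger_force(),current_eef_pos(),current_wrist_force().round(1),current_t())
print("stop",move_linear([x,y,z0+.0195],q,feed=.03,f_stop=25),current_eef_pos(),current_grip_width(),current_wrist_force().round(1),current_t())
im,d=read_camera("scene"); cv2.imwrite("pics/s1.png",cv2.resize(im[100:300,120:380,::-1],None,fx=2,fy=2))
E
```

```text
hit False [0.51621891 0.01996978 0.10231925] [-0.  -0.4 -0.6]
grip 0.03824288794800672 58.86559188365936 [0.51554928 0.01986024 0.10248853] [-6.2 -1.8 11.6] 5.125
stop True [0.51543214 0.01987502 0.12072679] 0.03795058165991115 [ 2.8 -0.  -0.5] 5.75
```

```bash
python3 - <<'E'
from h import *
pause(.6); move_gripper(.085); pause(.2)
im,d=read_camera("scene")
for m in masks_of("lamp_switch_head","scene")[:1]:
    P=cloud("scene",m["pixels"],d); print(m["score"],m["bbox"],np.percentile(P[:,2],[10,50,90,97]).round(4))
cv2.imwrite("pics/s2.png",cv2.resize(im[100:300,120:380,::-1],None,fx=2,fy=2)); print(current_t(),current_eef_pos(),current_wrist_force())
E
```

```text
0.68 [263.1, 188.5, 287.5, 216.8] [0.1126 0.1358 0.1395 0.1406]
7.225 [0.51435206 0.01985963 0.11993283] [-0.28485264  0.15360949  1.12614735]
```

View pics/s2.png

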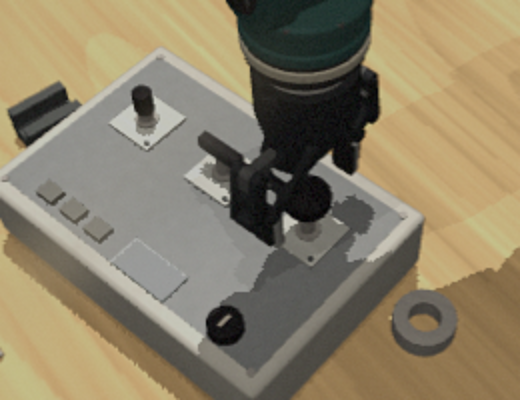

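The head stands clear on its stem at (310,200) in the crop, and its top has risen 18.2 mm, so it is out in the detent and held by nothing. Next I push it home with the closed fingertips.

```bash
python3 - <<'E'
from h import *
q=quat(1); x,y=.516,.020
move_linear([x,y,.185],q,feed=.1); move_gripper(0,40)
print("touch",move_linear([x,y,.156],q,feed=.08,f_stop=4),current_eef_pos()[2])
print("push",move_linear([x,y,.126],q,feed=.025,f_stop=20),current_eef_pos(),current_wrist_force().round(1),current_t())
pause(.2)
move_linear([x,y,.23],q,feed=.12); move_pose([.36,.02,.30],q); pause(.2)
im,d=read_camera("scene")
for l in("lamp_switch_head","tee_knob_head","pin_knob_head"):
  for m in masks_of(l,"scene")[:1]:
    P=cloud("scene",m["pixels"],d); zt=np.percentile(P[:,2],90); T=P[P[:,2]>zt-.006]
    print(l,m["score"],m["bbox"],zt.round(4),((T.min(0)+T.max(0))/2).round(4))
cv2.imwrite("pics/s3.png",cv2.resize(im[100:300,120:380,::-1],None,fx=2,fy=2)); print(current_t(),current_wrist_force())
E
```

```text
touch False 0.15610123394360348
push True [0.51586227 0.0200506  0.12893516] [-2.4  0.4  9.9] 10.3083
lamp_switch_head 0.63 [261.0, 194.2, 287.6, 216.7] 0.1212 [0.5161 0.0205 0.1199]
tee_knob_head 0.83 [220.2, 163.4, 240.6, 190.0] 0.1203 [ 0.5357 -0.073   0.1184]
pin_knob_head 0.49 [186.9, 140.1, 199.6, 161.7] 0.1212 [ 0.5539 -0.1668  0.1195]
12.625 [-0.94122715  0.5454612   0.16258701]
```

View pics/s3.png

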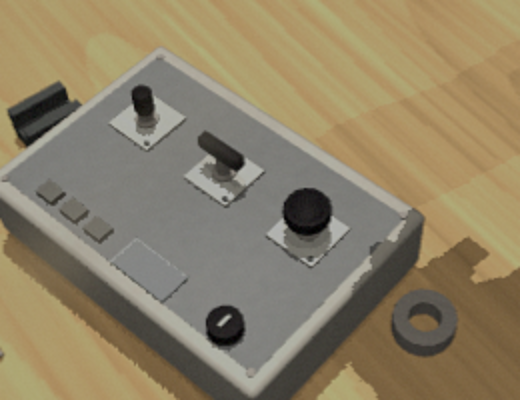

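The head at (307,211) is back home, with its top at 0.1212 as at the start. The T-bar and the slim knob are unchanged, and the arm is clear of everything.

```bash
python3 -c "
from station import *
print(job_done())"
```

```text
the job is handed in; nothing more can be done
None
```

The mushroom switch was pulled out into its detent (18.2 mm), left out for over half a second, pushed fully home and let go; the T-bar and slim knob were left as they were, and the job was handed in about 13 s in.

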